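# Tighten the vacuum chamber's cover evenly

## Robot

A 7-joint arm with a two-finger parallel gripper is mounted at the origin on the work surface. World frame = base frame: x ahead of the robot, y to its left, z up, the work surface at z = 0. Lengths are in mm, angles in rad, forces in N, time in s.
With the tool pointing down it reaches from about 400 to 875 mm from the base axis. Payload 4.4 kg.
Tool frame: the origin (TCP) lies at the very end of the fingers, on their centre line; the grasp point (between the pads) lies 19 mm behind it; z points along the fingers, y is the line along which they close (so a half turn about z gives the same grasp; the last joint's range is limited). The gripper opens to 85 mm and grips with 20 to 120 N. Pads are 22 mm wide; open, the fingers measure 114 mm over their backs; the gripper's body (76 mm by 85 mm) begins 54 mm behind the grasp point. The pads swing forward as they close: fully open they stand 13 mm farther back than shut.
Start: joints at [1.218, 0.628, 0.038, 1.517, -0.027, 0.996, -0.02], TCP at [183.902, -623.456, 231.313] pointing down, gripper open.
Joint ranges: [-3.06, 3.06], [-0.37, 2.12], [-1.25, 1.32], [0.18, 2.47], [-1.1, 4.24], [0.23, 1.98], [-2.94, 2.94]. Speed limits (rad/s): [2.57, 2.57, 3.14, 3.14, 3.14, 3.14, 3.14].

## Interface

Orientations are given as [roll, pitch, yaw] about the fixed x, y, z axes, in that order (R = Rz(yaw) Ry(pitch) Rx(roll)).
In Python, from cell import ctrl gives the robot as it stands.
- The arm moves only by the tool step_arm, never from a script. Its argument "series" is a list that holds one entry, the list of rows, each a list of 7 numbers: the turn, a rotation vector about the tool's x, y, z as a fraction of full scale, then the shift along the tool's x, y, z as a fraction of full scale, then the closure, from 0 (fully open) to 1 (shut). In form: [[[ax, ay, az, tx, ty, tz, gripper], ...]]. A call has 1 to 12 rows; each row shifts and turns the commanded pose from where the row before left it, along the tool's axes as they then stand; what a row does not reach is not made up. Full scale, the value 1, is 150 mm for a shift and 45 degrees for a turn. A row lasts 1/10 s, in which the tool goes at most 50 mm and 8.59 degrees, less where a joint would pass 70% of its speed; a pose out of reach is approached as far as the arm can. A call with a number of a shift or a turn outside -1 to 1 is refused whole. A call with a gripper value outside its range is refused whole. The fingers move at their own pace and stop on an object; the grip force is fixed at half the most. Time passes only in rows, so rows that do not move let the fingers close. It gives the time, the measured TCP pose, the force, the opening and the grip force at its end, in the units of the state.
- ctrl.read_state(): the state, without advancing time (a new reading comes with each control period).
- ctrl.get_image(name): name is "side" or "top" or "wrist"; returns a dict with "img" (400x640x3 uint8, red, green, blue), "fx", "fy", "cx", "cy" (pixels), "R" (3x3) and "t" (3): a world point X has camera coordinates R X + t. Camera axes: x right, y down, z forward; pixel columns grow to the right and rows downward; lengths in mm; the calibration is good to about 2 mm. A picture is of the moment at which its call begins. There is no depth.
- ctrl.finish_job(): hands the job in; it is judged then, once.
Trained networks look in a picture, given as the dict that the camera call returned (one of the last four; its "shot" number tells which), for a name from the list of things; names that differ only in an ending like _2 or _b are one class to them, and where a whole thing is asked for, a point or a joint stands for the part that bears it (a point fixed in the world has none). Each returns a list of dicts, best first, with "score" (0 to 1); they miss things now and then, are a little off and sometimes report something else, mostly with a low value. They report only what shows in the picture. A call takes as long as a camera call.
- ctrl.recognise(picture, thing): "centre" ([column, row] in pixels, amid what is visible of it).
The state is a dict: "clock": time; "qpos": joint angles; "qd": joint speeds; "tau": joint torques, N m; "eef_pos": TCP position; "tool_rot": TCP orientation; "force": force on the tool from outside, world axes, zero at the start; "torque": the same for the moment, N m; "width": finger opening in mm; "gripper_force": force on a finger pad.
Only numpy, scipy, OpenCV 4.12 (cv2) and the standard library are available. Lean on these libraries where they do the work, as an engineer would, in place of code of your own. Each camera call takes 0.05 s, during which the arm holds its last target. There are 200 camera calls.

## Task

Close the vacuum chamber: tighten its four wing screws (clockwise) evenly and in cross order, each time doing one screw and then the one diagonally opposite before the other two. Go round once giving every screw about an eighth of a turn, then go round again in cross order turning each until it comes to its firm stop. Work gently, stopping as soon as a screw is home (never more than 40 N of finger force on a wing or on the cover), and leave the things round about where they stand.

Things in the scene. Friction and masses are not known exactly. Their poses are not given: they have to be found in the camera images.
- chamber: Low square aluminium vacuum chamber, 220 x 220 mm (flange 230 mm), fixed to the bench. Origin: centre of its underside, on the bench top; z up, x and y parallel to its sides. It turns up to 0.45 rad about vertical. The black rubber gasket and the aluminium cover (220 x 220 x 14 mm, top 97 mm above the bench) lie on it.
- cover_top (a point): Middle of the cover's upper face. A round pressure gauge, 68 mm across its foot and 25 mm high, stands there. The cover itself does not visibly move; each screw's collar comes down the last 2 to 3 mm onto it.
- screw1 (a point): Steel wing screw 1, 70 mm from the chamber's middle in x and y, at its +x +y corner, diagonal to screw 3. Point: on its upright axis, at the hub's top (about 138 mm above the bench at the start, 135 home); x axis along the wing, z up. All four: the wing is an upright bar through the axis, 90 mm long (45 each way), 10 thick, from 24 mm below this point up to it; the hub is 24 mm across.
- screw2 (a point): Steel wing screw 2, 70 mm from the chamber's middle in x and y, at its +x -y corner, diagonal to screw 4. Point and shape as screw 1. All four: clockwise from above tightens and sinks it 1.5 mm per radian. The greased thread drags with speed (0.06 N m per rad/s: about 3 N when pushed at 50 mm/s, 32 mm from the axis, more at first touch), stays where it is left, and ends at a firm stop: home.
- screw3 (a point): Steel wing screw 3, 70 mm from the chamber's middle in x and y, at its -x -y corner, diagonal to screw 1. Point and shape as screw 1. All four: at the start 1.5 to 2.05 rad from home, different for each screw and each time; the wing's direction does not tell it, it must be felt.
- screw4 (a point): Steel wing screw 4, 70 mm from the chamber's middle in x and y, at its -x +y corner, diagonal to screw 2. Point and shape as screw 1. All four: either end of a wing can be pushed round with shut fingers, or the wing pinched and turned.
- tip_box1: Pipette tip box, white with yellow deck and clear lid, 122 x 84 x 78 mm; loose on the bench beside the chamber, to be left alone. Origin: centre of its underside.
- tip_box2: Pipette tip box, white with green deck and clear lid, 122 x 84 x 78 mm; loose on the bench beside the chamber, to be left alone. Origin: centre of its underside.
- tube_rack: Green rack 110 x 55 mm with three capped tubes, 106 mm high; loose on the bench beside the chamber, to be left alone. Origin: centre of its underside.
- bottle: White bottle, 68 mm across, 130 mm high; loose on the bench beside the chamber, to be left alone. Origin: centre of its underside.
- timer: Flat white timer, 62 x 70 x 20 mm; loose on the bench beside the chamber, to be left alone. Origin: centre of its underside.
- beaker: White open beaker, 72 mm across, 80 mm high; loose on the bench beside the chamber, to be left alone. Origin: centre of its underside.

How it is judged:
By the outcome, as a careful person would: the job done as asked, in the order asked, and still so for the second after the job is handed in, with the robot touching nothing.
It also fails if it takes over 72 s, if anything falls off the work surface, if the arm or the gripper's body presses on something with over 40 N, if the wrist force passes 120 N, or if a joint passes its speed limit or range.

## Working session

There is one attempt and no reset: what is moved stays moved. The work goes in short steps, Python scripts to look and compute and a tool call to move; the robot and the scene stay as the last step left them, time stands still between calls to the robot, and variables do not carry over. Pictures are saved under pics/ and viewed, at most 10 in all, crops included, and the job is handed in when it is done.

Besides the shell and the picture viewer there is one more tool, called by a JSON object that holds its "name" and its "arguments". step_arm: Moves the arm, as the interface text tells. Shift numbers are shares of 150 mm and turn numbers shares of 45 degrees, none past 1 either way. Its arguments: {"type":"object","properties":{"series":{"type":"array","items":{"type":"array","items":{"type":"array","items":{"type":"number","minimum":-1,"maximum":1}}}}},"required":["series"]}

```bash
ls; mkdir -p pics; python3 - <<'E'
from cell import ctrl
import cv2
s=ctrl.read_state();print(s)
for n in ("top","side"):
    p=ctrl.get_image(n);cv2.imwrite(f"pics/{n}0.png",p["img"][:,:,::-1])
    print(n,p["fx"],p["fy"],p["cx"],p["cy"],p["R"],p["t"])
    for t in ("chamber","cover_top","screw1"):
        print(t,[(r["centre"],round(r["score"],2)) for r in ctrl.recognise(p,t)])
E
```

```text
pics
{'clock': 0.0, 'qpos': array([ 1.21815947,  0.6293361 ,  0.0384683 ,  1.51838765, -0.02700475,
        0.99631816, -0.02001029]), 'qd': array([ 5.24951571e-04,  1.00289174e-03,  1.71850343e-03,  3.51237458e-05,
       -1.48301470e-04,  6.29066826e-04,  5.33472127e-04]), 'tau': array([ 3.74409547e-04, -5.63401794e+01,  1.22629378e+00, -1.93443149e+01,
        1.10343058e-02,  1.05555952e-02, -1.96609670e-05]), 'eef_pos': array([ 183.72990953, -622.82363198,  230.38980479]), 'tool_rot': array([-3.13966250e+00,  3.70824966e-05,  2.86802261e-01]), 'force': array([-0.14045558, -0.61607598, -0.36030666]), 'torque': array([ 0.03152573, -0.00356564,  0.00088178]), 'gripper_force': 0.0, 'width': 85.66930501603746}
top 450.57892571960025 450.57892571960025 313.8047274736656 197.75615913896524 [[-0.00477549 -0.99998444  0.00288503]
 [-0.99684943  0.00453205 -0.0791876 ]
 [ 0.07917329 -0.0032541  -0.99685556]] [  32.43452004  608.69999001 1237.37935143]
chamber [([359.4, 200.9], 0.6), ([287.8, 139.0], 0.34), ([386.0, 153.8], 0.31)]
cover_top [([357.7, 201.5], 0.83), ([288.3, 139.1], 0.56)]
screw1 [([321.5, 219.3], 0.76), ([337.9, 164.8], 0.57), ([371.2, 232.1], 0.52), ([387.5, 182.1], 0.49)]
side 363.17981604031326 363.17981604031326 319.8760368229764 202.97876065873157 [[ 0.90563315 -0.42396376 -0.00912823]
 [-0.3144752  -0.65700143 -0.68516747]
 [ 0.28448892  0.62338098 -0.72832837]] [-527.82245414  267.18642994  634.88696502]
chamber [([346.9, 259.1], 0.63)]
cover_top [([344.9, 246.5], 0.74), ([302.7, 205.4], 0.68), ([435.0, 280.2], 0.52)]
screw1 [([392.0, 257.7], 0.88), ([312.9, 271.3], 0.62), ([373.8, 199.8], 0.56), ([302.4, 208.2], 0.54)]
```

```bash
cat > h.py <<'E'
import numpy as np, cv2
from cell import ctrl
def ray(p,uv,z):
    R=np.array(p["R"]);t=np.array(p["t"]);c=-R.T@t
    d=R.T@np.array([(uv[0]-p["cx"])/p["fx"],(uv[1]-p["cy"])/p["fy"],1])
    return c+d*(z-c[2])/d[2]
def proj(p,X):
    x=np.array(p["R"])@np.array(X)+np.array(p["t"]);return p["fx"]*x[0]/x[2]+p["cx"],p["fy"]*x[1]/x[2]+p["cy"]
E
python3 - <<'E'
from h import *
p=ctrl.get_image("top")
for r in ctrl.recognise(p,"screw1")[:4]: print(ray(p,r["centre"],132).round(1))
im=p["img"][90:300,220:480,::-1]
cv2.imwrite("pics/topc.png",cv2.resize(im,None,fx=2.8,fy=2.8,interpolation=cv2.INTER_CUBIC))
E
```

```text
[682.  -24.7 132. ]
[ 506.1 -118.7  132. ]
[ 639.3 -153.6  132. ]
[549.9  13.1 132. ]
```

View pics/topc.png

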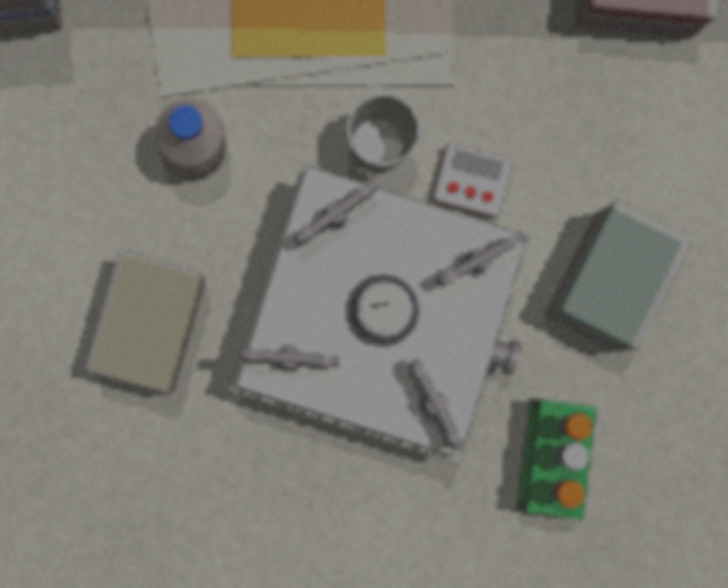

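View pics/side0.png

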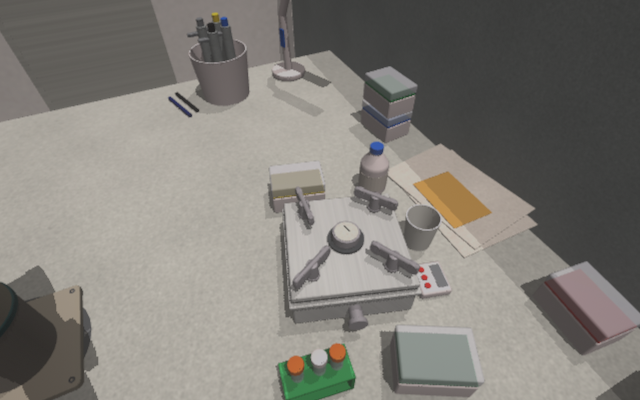

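The views agree. The chamber centre is near (594,-71) mm with yaw about -0.26, and in the top crop (2.8x) the wings sit at (330,215), (470,262), (430,400) and (290,357) for screws 1, 2, 3 and 4. I'll move above the chamber for a wrist look.

{"name": "step_arm", "arguments": {"series": [[[0,0,0,0.24,-0.185,-0.067,1],[0,0,0,0.24,-0.185,-0.067,1],[0,0,0,0.24,-0.185,-0.067,1],[0,0,0,0.24,-0.185,-0.067,1],[0,0,0,0.24,-0.185,-0.067,1],[0,0,0,0.24,-0.185,-0.067,1],[0,0,0,0.24,-0.185,-0.067,1],[0,0,0,0.24,-0.185,-0.067,1]]]}}

```text
clock: 1.3
eef_pos: [398.2, -327.5, 312.5]
tool_rot: [3.141, -0.0, 0.287]
force: [0.8, 0.1, 0.4]
width: 0.0
gripper_force: 0.0
```

{"name": "step_arm", "arguments": {"series": [[[0,0,0,0.24,-0.185,-0.067,1],[0,0,0,0.24,-0.185,-0.067,1],[0,0,0,0.24,-0.185,-0.067,1],[0,0,0,0.24,-0.185,-0.067,1],[0,0,0,0.24,-0.185,-0.067,1],[0,0,0,0.24,-0.185,-0.067,1],[0,0,0,0,0,0,1]]]}}

```text
clock: 2.0
eef_pos: [561.5, -100.3, 373.2]
tool_rot: [-3.139, -0.006, 0.298]
force: [0.1, 0.6, 0.1]
width: 0.3
gripper_force: 0.0
```

```bash
python3 - <<'E'
from h import *
s=ctrl.read_state();print(s["clock"],s["eef_pos"],s["tool_rot"],s["qpos"],s["force"],s["width"])
p=ctrl.get_image("wrist");cv2.imwrite("pics/w0.png",p["img"][:,:,::-1])
import pickle;pickle.dump(p,open("w0.pkl","wb"))
for t in ("screw1","cover_top"):
    print(t,[(r["centre"],round(r["score"],2),ray(p,r["centre"],132 if t=="screw1" else 115).round(1)) for r in ctrl.recognise(p,t)])
E
```

```text
2.0 [ 561.46452445 -100.28733128  373.16601061] [-3.13854904 -0.00611735  0.29785042] [ 0.19323318  0.3852803  -0.09290103  1.53630009  0.03161913  1.21725205
 -1.17663689] [0.07872282 0.64827575 0.06126482] 0.2766737624590895
screw1 [([301.1, 39.3], 0.98, array([681.3, -40.8, 132. ])), ([399.9, 118.0], 0.89, array([ 637.9, -164. ,  132. ])), ([226.3, 145.0], 0.75, array([554.8,   8.3, 132. ])), ([332.9, 215.0], 0.58, array([ 511.9, -128.4,  132. ]))]
cover_top [([316.5, 123.7], 0.81, array([604.7, -80. , 115. ]))]
```

View pics/w0.png

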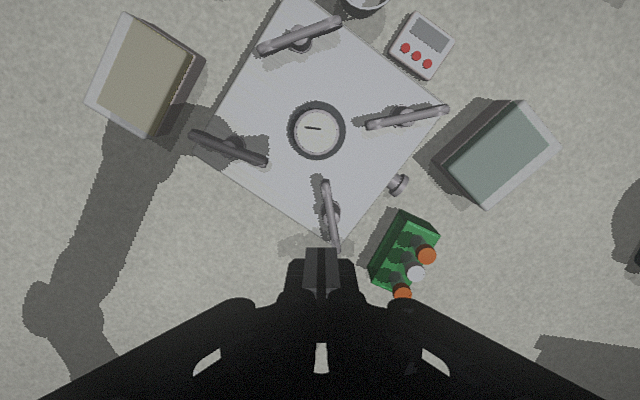

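The wrist picture shows wings from (258,50) to (341,20), (367,126) to (449,107), (325,181) to (337,247) and (190,133) to (267,162). The arm may still have been settling, so I'll fit against a fresh settled shot and the top view.

```bash
python3 - <<'E'
from h import *
import pickle
p0=pickle.load(open("w0.pkl","rb"))
p=ctrl.get_image("wrist");s=ctrl.read_state();print(s["eef_pos"],s["tool_rot"],s["qd"].round(3))
pickle.dump(p,open("w1.pkl","wb"))
print(np.abs(p["img"].astype(int)-p0["img"]).mean(), np.array(p["t"])-p0["t"])
rec=[r["centre"] for r in ctrl.recognise(p,"screw1")]; 
for c in rec: print(np.round(c,1),ray(p,c,130).round(1))
W={1:((258,50),(341,20)),2:((367,126),(449,107)),3:((325,181),(337,247)),4:((190,133),(267,162))}
for k,(a,b) in W.items():
    A,B=ray(p,a,136),ray(p,b,136);d=B-A
    print(k,((A+B)/2).round(1),np.hypot(*d[:2]).round(1),np.degrees(np.arctan2(d[1],d[0])).round(1))
# project model from top estimate
q=ctrl.get_image("top")
P=[ray(q,r["centre"],130)[:2] for r in ctrl.recognise(q,"screw1")[:4]];print(np.round(P,1))
P=np.array(P);m=P.mean(0);a=np.degrees(np.arctan2(*(P-m).T[::-1]));print(m,np.sort((a-45)%90))
print("cover",[ray(q,r["centre"],115).round(1) for r in ctrl.recognise(q,"cover_top")[:1]],[ray(p,r["centre"],115).round(1) for r in ctrl.recognise(p,"cover_top")[:1]])
z=ctrl.get_image("side")
print("side",[ray(z,r["centre"],128).round(1) for r in ctrl.recognise(z,"screw1")[:5]],[ray(z,r["centre"],115).round(1) for r in ctrl.recognise(z,"cover_top")[:1]])
E
```

```text
[ 556.60609181 -109.69575451  371.74573184] [3.14089356e+00 1.29452655e-03 2.84967228e-01] [ 0.016 -0.002  0.007  0.005 -0.003 -0.003 -0.   ]
10.778610677083334 [-2.60516966 -6.65838686 -0.6279629 ]
[324.5 204.5] [ 514.8 -124.8  130. ]
[220.6 140.5] [553.1   5.4 130. ]
[291.2  29.2] [682.1 -40.1 130. ]
[393.4 106.3] [ 640.7 -164.   130. ]
[399.5 247.5] [ 488.4 -226.8  130. ]
1 [678.3 -49.7 136. ] 87.3 -55.4
2 [ 634.9 -180.9  136. ] 87.7 -60.7
3 [ 506.7 -135.2  136. ] 81.4 -153.4
4 [549.2  -6.3 136. ] 87.0 -94.8
[[ 667.3  -22.7]
 [ 503.8 -124. ]
 [ 546.9   12.1]]
[572.65764282 -44.86025233] [ 3.95968049 58.206647   69.31333525]
cover [array([597.1, -73.4, 115. ])] [array([604.5, -83.9, 115. ])]
side [array([544.2,   3. , 128. ]), array([ 638.9, -175.5,  128. ]), array([679.1, -42.7, 128. ]), array([ 505.2, -135.9,  128. ])] [array([ 578. , -105.7,  115. ])]
```

```bash
cat >> h.py <<'E'
def overlay(p,C,yaw,wings,name,box,f,dz=0):
    im=cv2.resize(p["img"][box[1]:box[3],box[0]:box[2],::-1],None,fx=f,fy=f,interpolation=cv2.INTER_CUBIC)
    px=lambda X:tuple(int(round((a-b)*f)) for a,b in zip(proj(p,X),box[:2]))
    c,s=np.cos(yaw),np.sin(yaw);Rz=np.array([[c,-s],[s,c]])
    w=lambda x,y,z:[*(np.array(C)+Rz@[x,y]),z]
    cs=[px(w(x,y,97)) for x,y in((110,110),(110,-110),(-110,-110),(-110,110))]
    cv2.polylines(im,[np.array(cs)],True,(0,0,255),1)
    for k,(x,y) in enumerate(((70,70),(70,-70),(-70,-70),(-70,70))):
        o=w(x,y,138);a=np.radians(wings[k]);d=45*np.array([np.cos(a),np.sin(a)]);n=5*np.array([-np.sin(a),np.cos(a)])
        q=[px([*(np.array(o[:2])+e),138-dz]) for e in (d+n,d-n,-d-n,-d+n)]
        cv2.polylines(im,[np.array(q)],True,(0,255,0),1)
        print(k+1,np.round(o[:2],1))
    cv2.imwrite(name,im)
E
python3 - <<'E'
from h import *
import pickle
q=ctrl.get_image("top");q["img"]=cv2.imread("pics/top0.png")[:,:,::-1]
p=pickle.load(open("w1.pkl","rb"))
cr=[(330,150.7),(407.5,175.7),(384.3,250.7),(305.7,229.3)]
X=np.array([ray(q,c,97)[:2] for c in cr]);print(X.round(1),X.mean(0))
C=X.mean(0)
W=(-55.4,-60.7,26.6,85.2)
overlay(p,C,-.26,W,"pics/ov1.png",(160,0,480,260),2.3)
overlay(q,C,-.26,W,"a.png",(280,130,430,270),3.8)
a=cv2.imread("a.png");cv2.imwrite("pics/ov2.png",a)
E
```

```text
[[ 728.4  -13.8]
 [ 660.5 -218.7]
 [ 463.4 -153.8]
 [ 520.2   51.5]] [593.12239982 -83.70041045]
1 [678.8 -34. ]
2 [ 642.8 -169.3]
3 [ 507.5 -133.4]
4 [543.5   1.9]
1 [678.8 -34. ]
2 [ 642.8 -169.3]
3 [ 507.5 -133.4]
4 [543.5   1.9]
```

View pics/ov1.png

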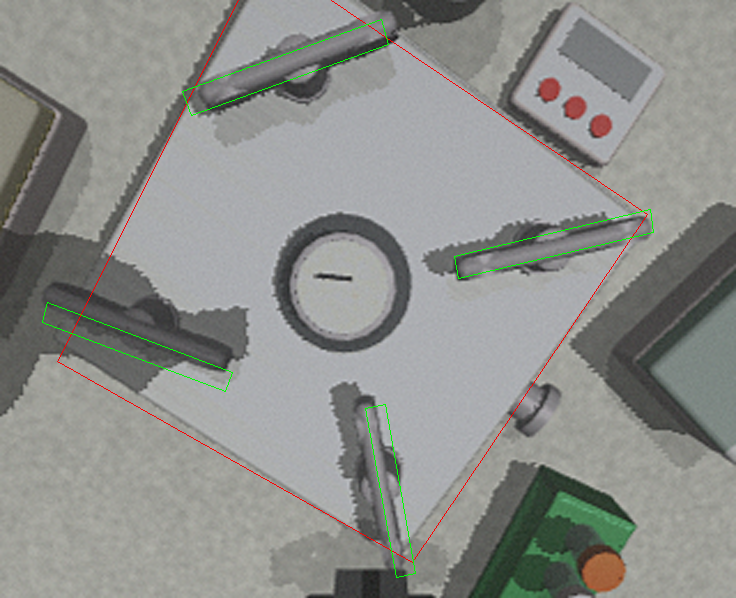

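View pics/ov2.png

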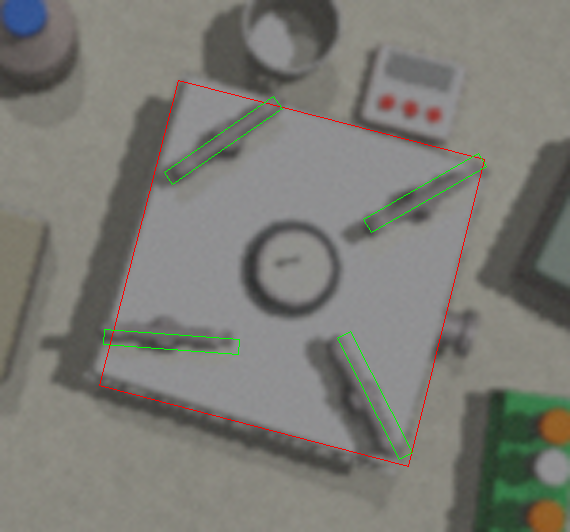

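Both overlays show that the model needs about -0.035 rad of yaw and about 5 mm towards +x. In the wrist overlay, wing 4's model is about 24 px low and wing 1's about 10 px left. I'll update and check again.

```bash
python3 - <<'E'
from h import *
import pickle
q=ctrl.get_image("top");q["img"]=cv2.imread("pics/top0.png")[:,:,::-1]
p=pickle.load(open("w1.pkl","rb"))
W=(-54.5,-61.5,27.5,85.2)
overlay(p,(597,-81.5),-.295,W,"a.png",(170,0,400,260),1.95)
overlay(q,(597,-81.5),-.295,W,"b.png",(290,140,415,262),2.75)
a=cv2.imread("a.png");b=cv2.imread("b.png");h=max(a.shape[0],b.shape[0])
pad=lambda m:cv2.copyMakeBorder(m,0,h-m.shape[0],0,0,cv2.BORDER_CONSTANT)
o=np.hstack([pad(a),pad(b)]);print(o.shape);cv2.imwrite("pics/ov3.png",o)
E
```

```text
1 [684.3 -34.9]
2 [ 643.6 -168.8]
3 [ 509.7 -128.1]
4 [550.4   5.8]
1 [684.3 -34.9]
2 [ 643.6 -168.8]
3 [ 509.7 -128.1]
4 [550.4   5.8]
(507, 792, 3)
```

View pics/ov3.png

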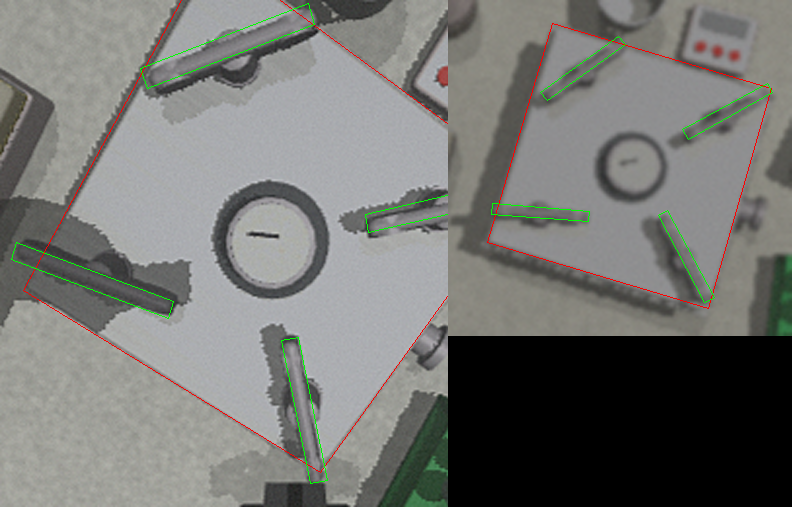

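The model now fits the wrist view to about 2 mm. I'll write a small helper that prints rows to a target.

```bash
cat >> h.py <<'E'
S={1:(684.3,-34.9),2:(643.6,-168.8),3:(509.7,-128.1),4:(550.4,5.8)}
def goto(k,al,sign,z,gap,r=32,off=16):
    """rows to stand behind wing end al (deg) of screw k; sign=+1 pushes with tool +x, -1 with -x"""
    s=ctrl.read_state();P=s["eef_pos"];y0=s["tool_rot"][2]
    a=np.radians(al);u=np.array([np.cos(a),np.sin(a)]);n=np.array([-u[1],u[0]])
    T=np.array([*(np.array(S[k])+r*u+(off+gap)*n),z])
    y1=a-np.pi/2+(0 if sign>0 else np.pi)
    d=(y1-y0+np.pi)%(2*np.pi)-np.pi;D=T-P
    print("q7",s["qpos"][6].round(2),"-> about",(s["qpos"][6]-d).round(2),"from",P.round(1),np.degrees(y0).round(1),"to",T.round(1),np.degrees(y0+d).round(1))
    N=max(int(np.ceil(np.linalg.norm(D)/47)),int(np.ceil(abs(np.degrees(d))/8.4)));print(N,"rows; clock",s["clock"])
    for i in range(N):
        y=y0+d*i/N;v=D/N
        tx=[np.cos(y),np.sin(y)]@v[:2];ty=[np.sin(y),-np.cos(y)]@v[:2]
        print([0,0,round(-np.degrees(d)/N/45,3),round(tx/150,3),round(ty/150,3),round(-v[2]/150,3),1])
E
python3 -c "
from h import *
goto(1,124.5,1,160,8)"
```

```text
q7 -1.18 -> about -1.49 from [ 557.3 -108.5  372. ] 16.4 to [646.4 -22.1 160. ] 34.5
6 rows; clock 2.7
[0, 0, np.float64(-0.067), np.float64(0.122), np.float64(-0.064), np.float64(0.236), 1]
[0, 0, np.float64(-0.067), np.float64(0.125), np.float64(-0.058), np.float64(0.236), 1]
[0, 0, np.float64(-0.067), np.float64(0.128), np.float64(-0.051), np.float64(0.236), 1]
[0, 0, np.float64(-0.067), np.float64(0.131), np.float64(-0.044), np.float64(0.236), 1]
[0, 0, np.float64(-0.067), np.float64(0.133), np.float64(-0.037), np.float64(0.236), 1]
[0, 0, np.float64(-0.067), np.float64(0.134), np.float64(-0.03), np.float64(0.236), 1]
```

{"name": "step_arm", "arguments": {"series": [[[0,0,-0.067,0.122,-0.064,0.236,1],[0,0,-0.067,0.125,-0.058,0.236,1],[0,0,-0.067,0.128,-0.051,0.236,1],[0,0,-0.067,0.131,-0.044,0.236,1],[0,0,-0.067,0.133,-0.037,0.236,1],[0,0,-0.067,0.134,-0.03,0.236,1],[0,0,0,0,0,0,1],[0,0,0,0,0,0,1],[0,0,0,0,0,0,1]]]}}

```text
clock: 3.6
eef_pos: [647.1, -23.2, 161.4]
tool_rot: [3.139, -0.001, 0.601]
force: [-0.9, -0.2, 1.2]
width: -0.0
gripper_force: 0.0
```

```bash
sed -i 's/(s\["qpos"\]\[6\]-d)/(s["qpos"][6]+d)/; s/round(-np.degrees(d)/round(-float(np.degrees(d))/; s/round(tx/round(float(tx)/; s/round(ty/round(float(ty)/; s/round(-v\[2\]/round(-float(v[2])/' h.py; python3 -c "
from h import *
goto(1,124.5,1,117,8)"
```

```text
q7 -1.09 -> about -1.09 from [647.1 -23.2 161.4] 34.4 to [646.4 -22.1 117. ] 34.5
1 rows; clock 3.6
[0, 0, -0.002, -0.0, -0.009, 0.296, 1]
```

{"name": "step_arm", "arguments": {"series": [[[0,0,0,0,-0.004,0.148,1],[0,0,0,0,-0.004,0.148,1],[0,0,0,0,0,0,1],[0,0,0,0.018,0,0,1],[0,0,0,0.018,0,0,1],[0,0,0,0.018,0,0,1],[0,0,0,0,0,0,1]]]}}

```text
clock: 4.3
eef_pos: [653.6, -16.0, 116.4]
tool_rot: [3.14, -0.002, 0.603]
force: [0.1, -0.9, -0.9]
width: -0.3
gripper_force: 0.0
```

{"name": "step_arm", "arguments": {"series": [[[0,0,0.111,0.019,-0.0085,0,1],[0,0,0.111,0.019,-0.0085,0,1],[0,0,0.111,0.019,-0.0085,0,1],[0,0,0.111,0.019,-0.0085,0,1],[0,0,0.111,0.019,-0.0085,0,1]]]}}

```text
clock: 4.8
eef_pos: [662.6, -4.9, 115.5]
tool_rot: [3.141, 0.0, 0.163]
force: [-0.9, -1.0, 0.0]
width: 0.2
gripper_force: 0.6
```

{"name": "step_arm", "arguments": {"series": [[[0,0,0.111,0.019,-0.0085,0,1],[0,0,0.111,0.019,-0.0085,0,1],[0,0,0.111,0.019,-0.0085,0,1],[0,0,0.111,0.019,-0.0085,0,1],[0,0,0,0,0,0,1],[0,0,0,0,0,0,1],[0,0,0,0,0,0,1]]]}}

```text
clock: 5.5
eef_pos: [674.0, 0.9, 115.5]
tool_rot: [-3.141, -0.001, -0.181]
force: [0.2, -0.1, -0.9]
width: -0.0
gripper_force: 0.0
```

```bash
cat >> h.py <<'E'
def rel(k,sign=1):
    s=ctrl.read_state();y=s["tool_rot"][2];v=s["eef_pos"][:2]-S[k]
    f=s["force"][:2];e=np.array([[np.cos(y),np.sin(y)],[np.sin(y),-np.cos(y)]])
    print("t",s["clock"],"yaw",np.degrees(y).round(1),"rel tool xy",(e@v).round(1),"F tool",(e@f).round(1),"z",s["eef_pos"][2].round(1))
E
python3 - <<'E'
from h import *
rel(1)
p=ctrl.get_image("wrist");rel(1)
cv2.imwrite("pics/w2.png",p["img"][:,:,::-1])
E
```

```text
t 5.5 yaw -10.3 rel tool xy [-16.6 -33.4] F tool [0.2 0.1] z 115.5
t 5.55 yaw -10.4 rel tool xy [-16.6 -33.3] F tool [0.3 0.9] z 115.5
```

View pics/w2.png

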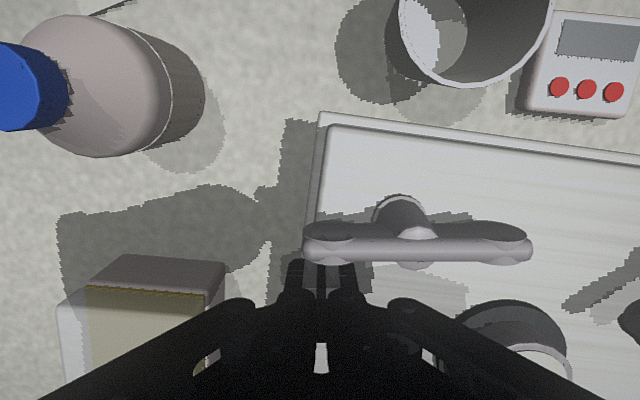

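The wing lies along the shut fingers (image row about 245, columns 302–532), level with the tool, so screw 1 has made its eighth turn. I'll back off and go to screw 3.

{"name": "step_arm", "arguments": {"series": [[[0,0,0,-0.06,0,0,1],[0,0,0,0,0,-0.18,1],[0,0,0,0,0,-0.15,1]]]}}

```text
clock: 5.85
eef_pos: [663.7, 2.6, 165.0]
tool_rot: [3.141, 0.002, -0.182]
force: [1.0, 0.2, 0.3]
width: -0.4
gripper_force: 0.0
```

```bash
python3 -c "
from h import *
goto(3,207.5,1,160,8)"
```

```text
q7 -1.74 -> about 0.49 from [663.7   2.6 165. ] -10.4 to [ 492.4 -164.2  160. ] 117.5
16 rows; clock 5.85
[0, 0, -0.178, -0.058, 0.081, 0.002, 1]
[0, 0, -0.178, -0.068, 0.072, 0.002, 1]
[0, 0, -0.178, -0.078, 0.062, 0.002, 1]
[0, 0, -0.178, -0.086, 0.051, 0.002, 1]
[0, 0, -0.178, -0.092, 0.038, 0.002, 1]
[0, 0, -0.178, -0.096, 0.025, 0.002, 1]
[0, 0, -0.178, -0.099, 0.012, 0.002, 1]
[0, 0, -0.178, -0.1, -0.002, 0.002, 1]
[0, 0, -0.178, -0.098, -0.016, 0.002, 1]
[0, 0, -0.178, -0.095, -0.03, 0.002, 1]
[0, 0, -0.178, -0.09, -0.043, 0.002, 1]
[0, 0, -0.178, -0.083, -0.055, 0.002, 1]
[0, 0, -0.178, -0.075, -0.066, 0.002, 1]
[0, 0, -0.178, -0.065, -0.076, 0.002, 1]
[0, 0, -0.178, -0.054, -0.084, 0.002, 1]
[0, 0, -0.178, -0.042, -0.09, 0.002, 1]
```

{"name": "step_arm", "arguments": {"series": [[[0,0,-0.178,-0.058,0.081,0,1],[0,0,-0.178,-0.068,0.072,0,1],[0,0,-0.178,-0.078,0.062,0,1],[0,0,-0.178,-0.086,0.051,0,1],[0,0,-0.178,-0.092,0.038,0,1],[0,0,-0.178,-0.096,0.025,0,1],[0,0,-0.178,-0.099,0.012,0,1],[0,0,-0.178,-0.1,-0.002,0,1]]]}}

```text
clock: 6.65
eef_pos: [578.2, -81.2, 164.9]
tool_rot: [-3.142, 0.0, 0.943]
force: [0.7, -1.3, -0.2]
width: -0.2
gripper_force: 0.0
```

{"name": "step_arm", "arguments": {"series": [[[0,0,-0.178,-0.098,-0.016,0,1],[0,0,-0.178,-0.095,-0.03,0,1],[0,0,-0.178,-0.09,-0.043,0,1],[0,0,-0.178,-0.083,-0.055,0,1],[0,0,-0.178,-0.075,-0.066,0,1],[0,0,-0.178,-0.065,-0.076,0,1],[0,0,-0.178,-0.054,-0.084,0,1],[0,0,-0.178,-0.042,-0.09,0,1],[0,0,0,0,0,0,1],[0,0,0,0,0,0,1],[0,0,0,0,0,0,1]]]}}

```text
clock: 7.75
eef_pos: [494.5, -163.6, 165.0]
tool_rot: [3.14, 0.0, 2.054]
force: [0.2, -0.2, 0.5]
width: 0.4
gripper_force: 0.0
```

```bash
python3 -c "
from h import *
goto(3,207.5,1,117,8)"
```

```text
q7 0.29 -> about 0.29 from [ 494.5 -163.6  165. ] 117.7 to [ 492.4 -164.2  117. ] 117.5
2 rows; clock 7.75
[0, 0, 0.002, 0.002, -0.007, 0.16, 1]
[0, 0, 0.002, 0.002, -0.007, 0.16, 1]
```

Descend, advance, then push 45° on screw 3.

{"name": "step_arm", "arguments": {"series": [[[0,0,0,0.002,-0.007,0.16,1],[0,0,0,0.002,-0.007,0.16,1],[0,0,0,0,0,0,1],[0,0,0,0.018,0,0,1],[0,0,0,0.018,0,0,1],[0,0,0,0.017,0,0,1],[0,0,0,0,0,0,1]]]}}

```text
clock: 8.45
eef_pos: [488.3, -157.4, 117.6]
tool_rot: [3.141, 0.001, 2.055]
force: [-0.3, 0.2, -0.0]
width: -0.1
gripper_force: 0.0
```

{"name": "step_arm", "arguments": {"series": [[[0,0,0.111,0.019,-0.0085,0,1],[0,0,0.111,0.019,-0.0085,0,1],[0,0,0.111,0.019,-0.0085,0,1],[0,0,0.111,0.019,-0.0085,0,1]]]}}

```text
clock: 8.85
eef_pos: [479.6, -149.7, 117.2]
tool_rot: [3.14, 0.001, 1.702]
force: [0.4, -0.7, -1.3]
width: 0.2
gripper_force: 0.8
```

```bash
python3 -c "
from h import *
rel(3)"
```

```text
t 8.85 yaw 97.5 rel tool xy [-17.5 -32.7] F tool [-0.8  0.3] z 117.2
```

{"name": "step_arm", "arguments": {"series": [[[0,0,0.111,0.019,-0.0085,0,1],[0,0,0.111,0.019,-0.0085,0,1],[0,0,0.111,0.019,-0.0085,0,1],[0,0,0.111,0.019,-0.0085,0,1],[0,0,0.111,0.019,-0.0085,0,1],[0,0,0,0,0,0,1],[0,0,0,0,0,0,1]]]}}

```text
clock: 9.55
eef_pos: [473.8, -134.6, 117.1]
tool_rot: [3.141, -0.0, 1.272]
force: [0.0, -0.3, -0.4]
width: -0.2
gripper_force: 0.0
```

```bash
python3 - <<'E'
from h import *
rel(3)
p=ctrl.get_image("wrist")
cv2.imwrite("pics/w3.png",p["img"][:,:,::-1])
E
```

```text
t 9.55 yaw 72.9 rel tool xy [-16.7 -32.4] F tool [-0.2  0.1] z 117.1
```

View pics/w3.png

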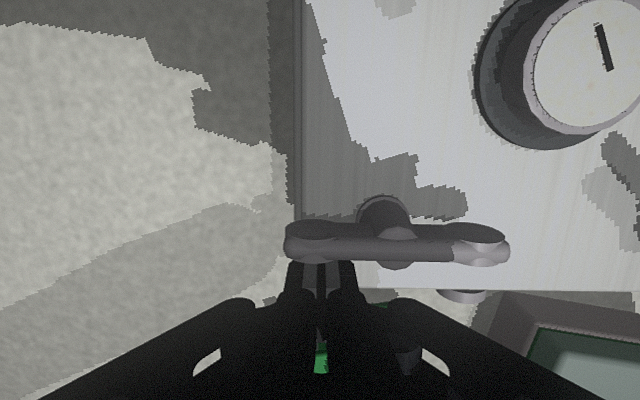

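Wing 3 is level with the fingers too (row about 240, columns 285–508). Next is screw 2.

{"name": "step_arm", "arguments": {"series": [[[0,0,0,-0.06,0,0,1],[0,0,0,0,0,-0.18,1],[0,0,0,0,0,-0.13,1],[0,0,0,0,0,0,1]]]}}

```text
clock: 10.0
eef_pos: [472.3, -144.5, 165.3]
tool_rot: [3.137, -0.0, 1.27]
force: [0.7, -0.9, 0.2]
width: -0.1
gripper_force: 0.0
```

```bash
python3 -c "
from h import *
goto(2,118.5,1,163,8)"
```

```text
q7 -0.34 -> about -1.11 from [ 472.3 -144.5  165.3] 72.7 to [ 607.2 -152.1  163. ] 28.5
6 rows; clock 10.0
[0, 0, 0.164, 0.036, 0.146, 0.003, 1]
[0, 0, 0.164, 0.055, 0.14, 0.003, 1]
[0, 0, 0.164, 0.072, 0.132, 0.003, 1]
[0, 0, 0.164, 0.089, 0.121, 0.003, 1]
[0, 0, 0.164, 0.103, 0.109, 0.003, 1]
[0, 0, 0.164, 0.117, 0.095, 0.003, 1]
```

{"name": "step_arm", "arguments": {"series": [[[0,0,0.164,0.036,0.146,0.003,1],[0,0,0.164,0.055,0.14,0.003,1],[0,0,0.164,0.072,0.132,0.003,1],[0,0,0.164,0.089,0.121,0.003,1],[0,0,0.164,0.103,0.109,0.003,1],[0,0,0.164,0.117,0.095,0.003,1],[0,0,0,0,0,0,1],[0,0,0,0,0,0,1],[0,0,0,0,0,0,1]]]}}

```text
clock: 10.9
eef_pos: [604.4, -151.3, 159.8]
tool_rot: [-3.14, 0.002, 0.498]
force: [-0.2, 0.8, 0.3]
width: -0.1
gripper_force: 0.0
```

```bash
python3 -c "
from h import *
goto(2,118.5,1,117,8)"
```

```text
q7 -0.95 -> about -0.95 from [ 604.4 -151.3  159.8] 28.5 to [ 607.2 -152.1  117. ] 28.5
1 rows; clock 10.9
[0, 0, 0.001, 0.014, 0.014, 0.285, 1]
```

{"name": "step_arm", "arguments": {"series": [[[0,0,0,0.007,0.007,0.143,1],[0,0,0,0.007,0.007,0.143,1],[0,0,0,0,0,0,1],[0,0,0,0.018,0,0,1],[0,0,0,0.018,0,0,1],[0,0,0,0.017,0,0,1],[0,0,0,0,0,0,1]]]}}

```text
clock: 11.6
eef_pos: [616.3, -147.6, 118.3]
tool_rot: [3.141, -0.001, 0.498]
force: [-0.2, -0.1, -0.5]
width: 0.1
gripper_force: 0.4
```

{"name": "step_arm", "arguments": {"series": [[[0,0,0.111,0.019,-0.0085,0,1],[0,0,0.111,0.019,-0.0085,0,1],[0,0,0.111,0.019,-0.0085,0,1],[0,0,0.111,0.019,-0.0085,0,1]]]}}

```text
clock: 12.0
eef_pos: [625.0, -139.5, 118.3]
tool_rot: [3.141, -0.001, 0.145]
force: [-1.6, -1.2, -0.8]
width: -0.2
gripper_force: 0.8
```

{"name": "step_arm", "arguments": {"series": [[[0,0,0.111,0.019,-0.0085,0,1],[0,0,0.111,0.019,-0.0085,0,1],[0,0,0.111,0.019,-0.0085,0,1],[0,0,0.111,0.019,-0.0085,0,1],[0,0,0.111,0.019,-0.0085,0,1],[0,0,0,0,0,0,1],[0,0,0,0,0,0,1]]]}}

```text
clock: 12.7
eef_pos: [639.7, -132.8, 118.2]
tool_rot: [-3.141, -0.002, -0.285]
force: [0.4, -0.7, -0.6]
width: 0.2
gripper_force: 0.0
```

```bash
python3 -c "
from h import *
rel(2)"
```

```text
t 12.7 yaw -16.3 rel tool xy [-13.8 -33.4] F tool [0.6 0.6] z 118.2
```

{"name": "step_arm", "arguments": {"series": [[[0,0,0,-0.06,0,0,1],[0,0,0,0,0,-0.18,1],[0,0,0,0,0,-0.13,1],[0,0,0,0,0,0,1]]]}}

```text
clock: 13.1
eef_pos: [631.7, -131.1, 167.2]
tool_rot: [-3.141, -0.006, -0.287]
force: [0.7, -0.8, 1.7]
width: 0.1
gripper_force: 0.0
```

```bash
python3 -c "
from h import *
goto(4,85.2,-1,163,8)"
```

```text
q7 -1.59 -> about -4.53 from [ 631.7 -131.1  167.2] -16.4 to [529.2  39.7 163. ] -184.8
21 rows; clock 13.1
[0, 0, 0.178, -0.047, -0.043, 0.001, 1]
[0, 0, 0.178, -0.052, -0.036, 0.001, 1]
[0, 0, 0.178, -0.057, -0.028, 0.001, 1]
[0, 0, 0.178, -0.06, -0.02, 0.001, 1]
[0, 0, 0.178, -0.062, -0.012, 0.001, 1]
[0, 0, 0.178, -0.063, -0.003, 0.001, 1]
[0, 0, 0.178, -0.063, 0.006, 0.001, 1]
[0, 0, 0.178, -0.061, 0.015, 0.001, 1]
[0, 0, 0.178, -0.059, 0.023, 0.001, 1]
[0, 0, 0.178, -0.055, 0.031, 0.001, 1]
[0, 0, 0.178, -0.05, 0.039, 0.001, 1]
[0, 0, 0.178, -0.044, 0.045, 0.001, 1]
[0, 0, 0.178, -0.038, 0.051, 0.001, 1]
[0, 0, 0.178, -0.03, 0.056, 0.001, 1]
[0, 0, 0.178, -0.022, 0.059, 0.001, 1]
[0, 0, 0.178, -0.013, 0.062, 0.001, 1]
[0, 0, 0.178, -0.005, 0.063, 0.001, 1]
[0, 0, 0.178, 0.004, 0.063, 0.001, 1]
[0, 0, 0.178, 0.013, 0.062, 0.001, 1]
[0, 0, 0.178, 0.021, 0.06, 0.001, 1]
[0, 0, 0.178, 0.029, 0.056, 0.001, 1]
```

```bash
python3 - <<'E'
t=open('h.py').read()
t=t.replace("d=(y1-y0+np.pi)%(2*np.pi)-np.pi;","w=lambda a:(a+1.4)%(2*np.pi)-1.4;y0=w(y0);d=w(y1)-y0;")
open('h.py','w').write(t)
from h import *
goto(4,85.2,-1,163,8)
E
```

```text
q7 -1.59 -> about 1.75 from [ 631.7 -131.1  167.2] -16.4 to [529.2  39.7 163. ] 175.2
23 rows; clock 13.1
[0, 0, -0.185, -0.043, -0.039, 0.001, 1]
[0, 0, -0.185, -0.036, -0.045, 0.001, 1]
[0, 0, -0.185, -0.03, -0.05, 0.001, 1]
[0, 0, -0.185, -0.022, -0.053, 0.001, 1]
[0, 0, -0.185, -0.014, -0.056, 0.001, 1]
[0, 0, -0.185, -0.006, -0.057, 0.001, 1]
[0, 0, -0.185, 0.003, -0.058, 0.001, 1]
[0, 0, -0.185, 0.011, -0.057, 0.001, 1]
[0, 0, -0.185, 0.019, -0.055, 0.001, 1]
[0, 0, -0.185, 0.027, -0.051, 0.001, 1]
[0, 0, -0.185, 0.034, -0.047, 0.001, 1]
[0, 0, -0.185, 0.04, -0.041, 0.001, 1]
[0, 0, -0.185, 0.046, -0.035, 0.001, 1]
[0, 0, -0.185, 0.05, -0.028, 0.001, 1]
[0, 0, -0.185, 0.054, -0.02, 0.001, 1]
[0, 0, -0.185, 0.056, -0.012, 0.001, 1]
[0, 0, -0.185, 0.058, -0.004, 0.001, 1]
[0, 0, -0.185, 0.058, 0.004, 0.001, 1]
[0, 0, -0.185, 0.056, 0.013, 0.001, 1]
[0, 0, -0.185, 0.054, 0.021, 0.001, 1]
[0, 0, -0.185, 0.05, 0.028, 0.001, 1]
[0, 0, -0.185, 0.046, 0.035, 0.001, 1]
[0, 0, -0.185, 0.04, 0.041, 0.001, 1]
```

{"name": "step_arm", "arguments": {"series": [[[0,0,-0.185,-0.043,-0.039,0,1],[0,0,-0.185,-0.036,-0.045,0,1],[0,0,-0.185,-0.03,-0.05,0,1],[0,0,-0.185,-0.022,-0.053,0,1],[0,0,-0.185,-0.014,-0.056,0,1],[0,0,-0.185,-0.006,-0.057,0,1],[0,0,-0.185,0.003,-0.058,0,1],[0,0,-0.185,0.011,-0.057,0,1],[0,0,-0.185,0.019,-0.055,0,1],[0,0,-0.185,0.027,-0.051,0,1],[0,0,-0.185,0.034,-0.047,0,1],[0,0,-0.185,0.04,-0.041,0,1]]]}}

```text
clock: 14.3
eef_pos: [575.6, -40.9, 163.4]
tool_rot: [-3.141, -0.0, 1.463]
force: [0.3, -0.3, -1.5]
width: 0.2
gripper_force: 0.0
```

{"name": "step_arm", "arguments": {"series": [[[0,0,-0.185,0.046,-0.035,0,1],[0,0,-0.185,0.05,-0.028,0,1],[0,0,-0.185,0.054,-0.02,0,1],[0,0,-0.185,0.056,-0.012,0,1],[0,0,-0.185,0.058,-0.004,0,1],[0,0,-0.185,0.058,0.004,0,1],[0,0,-0.185,0.056,0.013,0,1],[0,0,-0.185,0.054,0.021,0,1],[0,0,-0.185,0.05,0.028,0,1],[0,0,-0.185,0.046,0.035,0,1],[0,0,-0.185,0.04,0.041,0,1],[0,0,0,0,0,0,1]]]}}

```text
clock: 15.5
eef_pos: [526.7, 41.6, 163.6]
tool_rot: [3.14, -0.002, 3.058]
force: [0.6, 0.8, 0.1]
width: -0.1
gripper_force: 0.0
```

{"name": "step_arm", "arguments": {"series": [[[0,0,0,0,0,0,1],[0,0,0,0,0,0,1]]]}}

```text
clock: 15.7
eef_pos: [528.1, 39.8, 163.9]
tool_rot: [-3.141, -0.0, 3.052]
force: [0.1, 0.7, 0.6]
width: -0.3
gripper_force: 0.0
```

```bash
python3 -c "
from h import *
goto(4,85.2,-1,117,8)"
```

```text
q7 0.73 -> about 0.74 from [528.1  39.8 163.9] 174.9 to [529.2  39.7 117. ] 175.2
1 rows; clock 15.7
[0, 0, -0.008, -0.007, 0.0, 0.313, 1]
```

{"name": "step_arm", "arguments": {"series": [[[0,0,0,-0.004,0,0.156,1],[0,0,0,-0.003,0,0.156,1],[0,0,0,0,0,0,1],[0,0,0,-0.018,0,0,1],[0,0,0,-0.018,0,0,1],[0,0,0,-0.017,0,0,1],[0,0,0,0,0,0,1]]]}}

```text
clock: 16.4
eef_pos: [538.0, 39.7, 118.1]
tool_rot: [3.141, 0.002, 3.054]
force: [0.3, -0.4, 0.7]
width: -0.2
gripper_force: 0.0
```

{"name": "step_arm", "arguments": {"series": [[[0,0,0.111,-0.019,0.0085,0,1],[0,0,0.111,-0.019,0.0085,0,1],[0,0,0.111,-0.019,0.0085,0,1],[0,0,0.111,-0.019,0.0085,0,1]]]}}

```text
clock: 16.8
eef_pos: [548.8, 42.0, 117.5]
tool_rot: [-3.141, -0.001, 2.702]
force: [-0.6, -0.0, -0.9]
width: 0.1
gripper_force: 0.6
```

{"name": "step_arm", "arguments": {"series": [[[0,0,0.111,-0.019,0.0085,0,1],[0,0,0.111,-0.019,0.0085,0,1],[0,0,0.111,-0.019,0.0085,0,1],[0,0,0.111,-0.019,0.0085,0,1],[0,0,0.111,-0.019,0.0085,0,1],[0,0,0,0,0,0,1],[0,0,0,0,0,0,1]]]}}

```text
clock: 17.5
eef_pos: [564.7, 39.2, 117.6]
tool_rot: [3.141, 0.001, 2.272]
force: [0.3, -0.2, 0.3]
width: -0.1
gripper_force: 0.0
```

```bash
python3 -c "
from h import *
rel(4)"
```

```text
t 17.5 yaw 130.2 rel tool xy [16.3 32.5] F tool [-0.3  0.1] z 117.6
```

{"name": "step_arm", "arguments": {"series": [[[0,0,0,0.06,0,0,1],[0,0,0,0,0,-0.18,1],[0,0,0,0,0,-0.13,1],[0,0,0,0,0,0,1]]]}}

```text
clock: 17.9
eef_pos: [560.0, 47.3, 166.3]
tool_rot: [3.137, 0.002, 2.271]
force: [-0.3, 0.3, -0.5]
width: 0.0
gripper_force: 0.0
```

```bash
python3 -c "
from h import *
p=ctrl.get_image('top')
overlay(p,(597,-81.5),-.295,(79.6,73.7,162.9,40.2),'pics/ov4.png',(290,140,415,262),4.5)
goto(1,79.6,-1,163,8)"
```

```text
1 [684.3 -34.9]
2 [ 643.6 -168.8]
3 [ 509.7 -128.1]
4 [550.4   5.8]
q7 0.12 -> about 0.81 from [559.1  46.8 164.9] 130.1 to [666.5   0.9 163. ] 169.6
5 rows; clock 17.95
[0, 0, -0.175, -0.139, 0.07, 0.003, 1]
[0, 0, -0.175, -0.147, 0.05, 0.003, 1]
[0, 0, -0.175, -0.153, 0.03, 0.003, 1]
[0, 0, -0.175, -0.155, 0.008, 0.003, 1]
[0, 0, -0.175, -0.155, -0.013, 0.003, 1]
```

View pics/ov4.png

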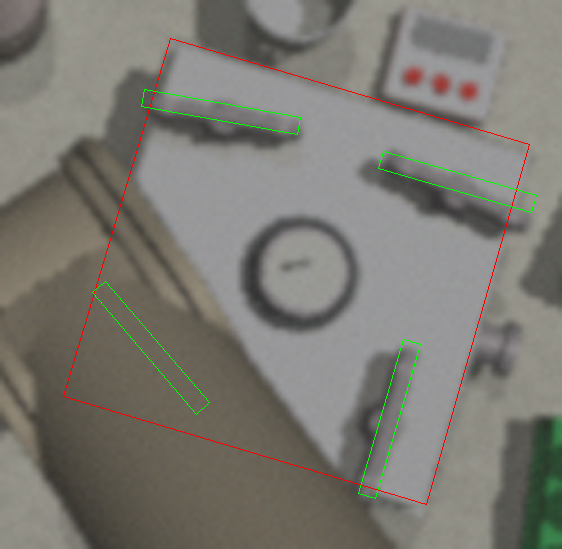

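The overlay shows wings 1, 2 and 3 where expected; wing 4 is hidden by the arm. Starting round 2 with screw 1.

{"name": "step_arm", "arguments": {"series": [[[0,0,-0.175,-0.139,0.07,0.003,1],[0,0,-0.175,-0.147,0.05,0.003,1],[0,0,-0.175,-0.153,0.03,0.003,1],[0,0,-0.175,-0.155,0.008,0.003,1],[0,0,-0.175,-0.155,-0.013,0.003,1],[0,0,0,0,0,0,1],[0,0,0,0,0,0,1],[0,0,0,0,0,0,1]]]}}

```text
clock: 18.75
eef_pos: [664.5, 1.0, 160.9]
tool_rot: [-3.141, -0.002, 2.958]
force: [0.1, 0.0, -0.5]
width: -0.2
gripper_force: 0.0
```

```bash
python3 -c "
from h import *
goto(1,79.6,-1,117,8)"
```

```text
q7 0.84 -> about 0.85 from [664.5   1.  160.9] 169.5 to [666.5   0.9 117. ] 169.6
1 rows; clock 18.75
[0, 0, -0.003, -0.013, 0.002, 0.293, 1]
```

{"name": "step_arm", "arguments": {"series": [[[0,0,0,-0.007,0.001,0.146,1],[0,0,0,-0.006,0.001,0.146,1],[0,0,0,0,0,0,1],[0,0,0,-0.018,0,0,1],[0,0,0,-0.018,0,0,1],[0,0,0,-0.017,0,0,1]]]}}

```text
clock: 19.35
eef_pos: [676.2, -0.7, 119.2]
tool_rot: [3.14, 0.001, 2.957]
force: [-1.5, 2.0, 0.7]
width: 0.0
gripper_force: 0.8
```

{"name": "step_arm", "arguments": {"series": [[[0,0,0.111,-0.019,0.0085,0,1],[0,0,0.111,-0.019,0.0085,0,1],[0,0,0.111,-0.019,0.0085,0,1],[0,0,0.111,-0.019,0.0085,0,1],[0,0,0.111,-0.019,0.0085,0,1],[0,0,0.111,-0.019,0.0085,0,1],[0,0,0.111,-0.019,0.0085,0,1]]]}}

```text
clock: 20.05
eef_pos: [697.2, -1.7, 118.4]
tool_rot: [3.141, -0.0, 2.343]
force: [-0.5, 0.8, -0.2]
width: -0.2
gripper_force: 0.5
```

```bash
python3 -c "
from h import *
rel(1)"
```

```text
t 20.05 yaw 134.3 rel tool xy [14.8 32.4] F tool [0.9 0.2] z 118.4
```

{"name": "step_arm", "arguments": {"series": [[[0,0,0.056,-0.0095,0.0042,0,1],[0,0,0.056,-0.0095,0.0042,0,1]]]}}

```text
clock: 20.25
eef_pos: [700.5, -2.9, 118.6]
tool_rot: [3.141, 0.0, 2.257]
force: [0.2, 1.0, -0.6]
width: 0.2
gripper_force: 0.3
```

{"name": "step_arm", "arguments": {"series": [[[0,0,0.056,-0.0095,0.0042,0,1],[0,0,0.056,-0.0095,0.0042,0,1]]]}}

```text
clock: 20.45
eef_pos: [703.3, -4.2, 118.6]
tool_rot: [3.14, 0.0, 2.169]
force: [-0.5, 0.5, -0.1]
width: 0.4
gripper_force: 0.3
```

{"name": "step_arm", "arguments": {"series": [[[0,0,0.067,-0.0115,0.005,0,1],[0,0,0.067,-0.0115,0.005,0,1]]]}}

```text
clock: 20.65
eef_pos: [706.4, -6.1, 118.6]
tool_rot: [3.14, -0.0, 2.064]
force: [-0.1, 0.4, 0.0]
width: 0.1
gripper_force: 0.4
```

{"name": "step_arm", "arguments": {"series": [[[0,0,0.067,-0.0115,0.005,0,1],[0,0,0.067,-0.0115,0.005,0,1]]]}}

```text
clock: 20.85
eef_pos: [709.4, -8.5, 118.6]
tool_rot: [3.14, -0.0, 1.959]
force: [-0.6, 0.6, -0.3]
width: 0.0
gripper_force: 0.4
```

{"name": "step_arm", "arguments": {"series": [[[0,0,0.067,-0.0115,0.005,0,1],[0,0,0.067,-0.0115,0.005,0,1]]]}}

```text
clock: 21.05
eef_pos: [712.1, -11.1, 118.7]
tool_rot: [3.14, -0.001, 1.854]
force: [0.7, 0.4, -0.7]
width: -0.1
gripper_force: 0.4
```

{"name": "step_arm", "arguments": {"series": [[[0,0,0.067,-0.0115,0.005,0,1],[0,0,0.067,-0.0115,0.005,0,1]]]}}

```text
clock: 21.25
eef_pos: [713.6, -11.2, 118.6]
tool_rot: [3.141, -0.005, 1.749]
force: [-1.8, 6.1, 0.1]
width: 0.0
gripper_force: 3.4
```

```bash
python3 -c "
from h import *
rel(1)"
```

```text
t 21.25 yaw 100.2 rel tool xy [18.1 33. ] F tool [ 6.3 -0.7] z 118.6
```

The stop is felt. I'll press slightly to confirm.

{"name": "step_arm", "arguments": {"series": [[[0,0,0,-0.008,0,0,1],[0,0,0,0,0,0,1]]]}}

```text
clock: 21.45
eef_pos: [713.5, -11.2, 118.6]
tool_rot: [3.141, -0.006, 1.752]
force: [-1.9, 5.9, 1.2]
width: 0.1
gripper_force: 3.1
```

```bash
python3 -c "
from h import *
rel(1)"
```

```text
t 21.45 yaw 100.4 rel tool xy [18. 33.] F tool [ 6.1 -0.8] z 118.6
```

{"name": "step_arm", "arguments": {"series": [[[0,0,0,-0.02,0,0,1],[0,0,0,0,0,0,1]]]}}

```text
clock: 21.65
eef_pos: [713.7, -11.5, 118.7]
tool_rot: [3.141, -0.009, 1.754]
force: [-2.1, 9.0, 0.5]
width: 0.2
gripper_force: 4.8
```

```bash
python3 -c "
from h import *
rel(1)"
```

```text
t 21.65 yaw 100.5 rel tool xy [17.6 33.1] F tool [ 9.2 -0.4] z 118.7
```

Screw 1 is home: force rose to 9 N with no motion. On to screw 3.

{"name": "step_arm", "arguments": {"series": [[[0,0,0,0.1,0,0,1],[0,0,0,0,0,-0.16,1],[0,0,0,0,0,-0.14,1],[0,0,0,0,0,0,1],[0,0,0,0,0,0,1]]]}}

```text
clock: 22.15
eef_pos: [712.3, -4.1, 163.5]
tool_rot: [3.14, 0.001, 1.75]
force: [0.5, 0.3, -1.1]
width: -0.1
gripper_force: 0.0
```

```bash
python3 -c "
from h import *
goto(3,162.9,1,163,8)"
```

```text
q7 -0.13 -> about -0.61 from [712.3  -4.1 163.5] 100.3 to [ 472.1 -141.6  163. ] 72.9
6 rows; clock 22.15
[0, 0, 0.101, -0.103, -0.29, 0.001, 1]
[0, 0, 0.101, -0.125, -0.281, 0.001, 1]
[0, 0, 0.101, -0.147, -0.27, 0.001, 1]
[0, 0, 0.101, -0.168, -0.257, 0.001, 1]
[0, 0, 0.101, -0.188, -0.243, 0.001, 1]
[0, 0, 0.101, -0.207, -0.227, 0.001, 1]
```

{"name": "step_arm", "arguments": {"series": [[[0,0,0.101,-0.103,-0.29,0.001,1],[0,0,0.101,-0.125,-0.281,0.001,1],[0,0,0.101,-0.147,-0.27,0.001,1],[0,0,0.101,-0.168,-0.257,0.001,1],[0,0,0.101,-0.188,-0.243,0.001,1],[0,0,0.101,-0.207,-0.227,0.001,1],[0,0,0,0,0,0,1],[0,0,0,0,0,0,1],[0,0,0,0,0,0,1],[0,0,0,0,0,0,1]]]}}

```text
clock: 23.15
eef_pos: [473.0, -140.7, 161.7]
tool_rot: [3.141, -0.001, 1.276]
force: [0.1, -0.5, 0.7]
width: 0.1
gripper_force: 0.0
```

```bash
python3 -c "
from h import *
goto(3,162.9,1,117,8)"
```

```text
q7 -0.34 -> about -0.34 from [ 473.  -140.7  161.7] 73.1 to [ 472.1 -141.6  117. ] 72.9
1 rows; clock 23.15
[0, 0, 0.005, -0.008, -0.004, 0.298, 1]
```

{"name": "step_arm", "arguments": {"series": [[[0,0,0,-0.004,-0.002,0.149,1],[0,0,0,-0.004,-0.002,0.149,1],[0,0,0,0,0,0,1],[0,0,0,0.018,0,0,1],[0,0,0,0.018,0,0,1],[0,0,0,0.017,0,0,1]]]}}

```text
clock: 23.75
eef_pos: [474.2, -134.6, 118.1]
tool_rot: [3.14, -0.0, 1.275]
force: [1.7, -0.9, 0.1]
width: 0.2
gripper_force: 0.4
```

{"name": "step_arm", "arguments": {"series": [[[0,0,0.111,0.019,-0.0085,0,1],[0,0,0.111,0.019,-0.0085,0,1],[0,0,0.111,0.019,-0.0085,0,1],[0,0,0.111,0.019,-0.0085,0,1],[0,0,0.111,0.019,-0.0085,0,1],[0,0,0.111,0.019,-0.0085,0,1],[0,0,0.111,0.019,-0.0085,0,1]]]}}

```text
clock: 24.45
eef_pos: [476.0, -114.1, 117.8]
tool_rot: [3.141, 0.0, 0.66]
force: [-0.5, -2.4, -1.1]
width: -0.2
gripper_force: 1.0
```

```bash
python3 -c "
from h import *
rel(3)"
```

```text
t 24.45 yaw 37.8 rel tool xy [-18.  -31.7] F tool [-1.8  1.6] z 117.8
```

{"name": "step_arm", "arguments": {"series": [[[0,0,0.067,0.0115,-0.005,0,1],[0,0,0.067,0.0115,-0.005,0,1],[0,0,0.067,0.0115,-0.005,0,1]]]}}

```text
clock: 24.75
eef_pos: [479.0, -108.8, 117.8]
tool_rot: [3.141, -0.0, 0.504]
force: [-0.2, -0.6, -0.8]
width: -0.1
gripper_force: 0.6
```

{"name": "step_arm", "arguments": {"series": [[[0,0,0.067,0.0115,-0.005,0,1],[0,0,0.067,0.0115,-0.005,0,1],[0,0,0.067,0.0115,-0.005,0,1]]]}}

```text
clock: 25.05
eef_pos: [482.3, -104.5, 117.7]
tool_rot: [-3.141, 0.001, 0.346]
force: [-2.8, -2.6, -1.2]
width: 0.0
gripper_force: 1.9
```

{"name": "step_arm", "arguments": {"series": [[[0,0,0.02,0.0115,-0.002,0,1],[0,0,0,0.008,0,0,1],[0,0,0,0,0,0,1]]]}}

```text
clock: 25.35
eef_pos: [482.5, -104.2, 117.4]
tool_rot: [-3.141, 0.005, 0.332]
force: [-6.9, -3.4, 4.7]
width: -0.1
gripper_force: 3.6
```

```bash
python3 -c "
from h import *
rel(3)"
```

```text
t 25.35 yaw 19.0 rel tool xy [-17.9 -31.4] F tool [-7.6  1. ] z 117.4
```

{"name": "step_arm", "arguments": {"series": [[[0,0,0,0.018,0,0,1],[0,0,0,0,0,0,1]]]}}

```text
clock: 25.55
eef_pos: [482.7, -104.0, 117.3]
tool_rot: [-3.139, 0.01, 0.331]
force: [-11.0, -4.1, 8.6]
width: -0.1
gripper_force: 5.7
```

```bash
python3 -c "
from h import *
rel(3)"
```

```text
t 25.55 yaw 19.0 rel tool xy [-17.7 -31.6] F tool [-11.7   0.3] z 117.3
```

Screw 3 is home. On to screw 2.

{"name": "step_arm", "arguments": {"series": [[[0,0,0,-0.1,0,0,1],[0,0,0,0,0,-0.16,1],[0,0,0,0,0,-0.15,1],[0,0,0,0,0,0,1],[0,0,0,0,0,0,1]]]}}

```text
clock: 26.05
eef_pos: [474.6, -107.1, 164.4]
tool_rot: [3.141, -0.002, 0.333]
force: [-0.2, 0.7, -0.6]
width: 0.1
gripper_force: 0.0
```

```bash
python3 -c "
from h import *
goto(2,253.7,1,163,8)"
```

```text
q7 -1.09 -> about 1.44 from [ 474.6 -107.1  164.4] 19.1 to [ 657.7 -206.2  163. ] 163.7
18 rows; clock 26.05
[0, 0, -0.179, 0.052, 0.057, 0.001, 1]
[0, 0, -0.179, 0.044, 0.064, 0.001, 1]
[0, 0, -0.179, 0.034, 0.069, 0.001, 1]
[0, 0, -0.179, 0.024, 0.073, 0.001, 1]
[0, 0, -0.179, 0.014, 0.076, 0.001, 1]
[0, 0, -0.179, 0.003, 0.077, 0.001, 1]
[0, 0, -0.179, -0.008, 0.077, 0.001, 1]
[0, 0, -0.179, -0.018, 0.075, 0.001, 1]
[0, 0, -0.179, -0.029, 0.072, 0.001, 1]
[0, 0, -0.179, -0.038, 0.067, 0.001, 1]
[0, 0, -0.179, -0.047, 0.061, 0.001, 1]
[0, 0, -0.179, -0.055, 0.054, 0.001, 1]
[0, 0, -0.179, -0.062, 0.045, 0.001, 1]
[0, 0, -0.179, -0.068, 0.036, 0.001, 1]
[0, 0, -0.179, -0.072, 0.026, 0.001, 1]
[0, 0, -0.179, -0.075, 0.016, 0.001, 1]
[0, 0, -0.179, -0.077, 0.005, 0.001, 1]
[0, 0, -0.179, -0.077, -0.006, 0.001, 1]
```

{"name": "step_arm", "arguments": {"series": [[[0,0,-0.179,0.052,0.057,0,1],[0,0,-0.179,0.044,0.064,0,1],[0,0,-0.179,0.034,0.069,0,1],[0,0,-0.179,0.024,0.073,0,1],[0,0,-0.179,0.014,0.076,0,1],[0,0,-0.179,0.003,0.077,0,1],[0,0,-0.179,-0.008,0.077,0,1],[0,0,-0.179,-0.018,0.075,0,1],[0,0,-0.179,-0.029,0.072,0,1],[0,0,-0.179,-0.038,0.067,0,1],[0,0,-0.179,-0.047,0.061,0,1],[0,0,-0.179,-0.055,0.054,0,1]]]}}

```text
clock: 27.25
eef_pos: [596.0, -173.1, 162.5]
tool_rot: [-3.141, -0.002, 2.026]
force: [0.5, 0.1, 0.9]
width: -0.0
gripper_force: 0.0
```

{"name": "step_arm", "arguments": {"series": [[[0,0,-0.179,-0.062,0.045,0,1],[0,0,-0.179,-0.068,0.036,0,1],[0,0,-0.179,-0.072,0.026,0,1],[0,0,-0.179,-0.075,0.016,0,1],[0,0,-0.179,-0.077,0.005,0,1],[0,0,-0.179,-0.077,-0.006,0,1],[0,0,0,0,0,0,1],[0,0,0,0,0,0,1],[0,0,0,0,0,0,1]]]}}

```text
clock: 28.15
eef_pos: [656.2, -205.4, 163.2]
tool_rot: [3.141, -0.001, 2.861]
force: [0.8, 0.6, 0.7]
width: 0.2
gripper_force: 0.0
```

```bash
python3 -c "
from h import *
goto(2,253.7,1,117,8)"
```

```text
q7 1.09 -> about 1.09 from [ 656.2 -205.4  163.2] 164.0 to [ 657.7 -206.2  117. ] 163.7
1 rows; clock 28.15
[0, 0, 0.006, -0.011, -0.003, 0.308, 1]
```

{"name": "step_arm", "arguments": {"series": [[[0,0,0,-0.006,-0.002,0.154,1],[0,0,0.006,-0.005,-0.001,0.154,1],[0,0,0,0,0,0,1],[0,0,0,0.018,0,0,1],[0,0,0,0.018,0,0,1],[0,0,0,0.017,0,0,1]]]}}

```text
clock: 28.75
eef_pos: [651.2, -204.5, 119.0]
tool_rot: [3.141, 0.002, 2.858]
force: [0.5, -0.4, 0.2]
width: -0.0
gripper_force: 0.0
```

{"name": "step_arm", "arguments": {"series": [[[0,0,0.111,0.019,-0.0085,0,1],[0,0,0.111,0.019,-0.0085,0,1],[0,0,0.111,0.019,-0.0085,0,1],[0,0,0.111,0.019,-0.0085,0,1],[0,0,0.111,0.019,-0.0085,0,1],[0,0,0.111,0.019,-0.0085,0,1],[0,0,0.111,0.019,-0.0085,0,1]]]}}

```text
clock: 29.45
eef_pos: [629.8, -203.1, 118.5]
tool_rot: [3.141, 0.003, 2.244]
force: [2.0, -1.1, -1.7]
width: -0.2
gripper_force: 0.9
```

```bash
python3 -c "
from h import *
rel(2)"
```

```text
t 29.45 yaw 128.5 rel tool xy [-18.2 -32.2] F tool [-2.1  0.9] z 118.5
```

{"name": "step_arm", "arguments": {"series": [[[0,0,0.067,0.0115,-0.005,0,1],[0,0,0.067,0.0115,-0.005,0,1],[0,0,0.067,0.0115,-0.005,0,1]]]}}

```text
clock: 29.75
eef_pos: [624.7, -200.1, 118.5]
tool_rot: [3.141, 0.002, 2.087]
force: [0.1, -1.5, 0.3]
width: -0.1
gripper_force: 0.6
```

{"name": "step_arm", "arguments": {"series": [[[0,0,0.067,0.0115,-0.005,0,1],[0,0,0.067,0.0115,-0.005,0,1],[0,0,0.067,0.0115,-0.005,0,1]]]}}

```text
clock: 30.05
eef_pos: [622.3, -199.7, 118.9]
tool_rot: [3.138, 0.007, 1.928]
force: [5.6, -8.6, -4.5]
width: 0.2
gripper_force: 5.2
```

{"name": "step_arm", "arguments": {"series": [[[0,0,0,0.012,0,0,1],[0,0,0,0,0,0,1]]]}}

```text
clock: 30.25
eef_pos: [622.3, -199.7, 119.0]
tool_rot: [3.137, 0.01, 1.93]
force: [6.9, -8.8, -4.8]
width: -0.2
gripper_force: 5.5
```

```bash
python3 -c "
from h import *
rel(2)"
```

```text
t 30.25 yaw 110.6 rel tool xy [-21.4 -30.8] F tool [-10.7   3.4] z 119.0
```

Screw 2 is home. On to screw 4.

{"name": "step_arm", "arguments": {"series": [[[0,0,0,-0.11,0,0,1],[0,0,0,0,0,-0.16,1],[0,0,0,0,0,-0.15,1],[0,0,0,0,0,0,1],[0,0,0,0,0,0,1]]]}}

```text
clock: 30.75
eef_pos: [625.7, -209.3, 165.0]
tool_rot: [3.14, 0.001, 1.932]
force: [0.1, 0.4, 0.3]
width: 0.2
gripper_force: 0.0
```

```bash
python3 -c "
from h import *
goto(4,40.2,-1,163,8)"
```

```text
q7 0.31 -> about 0.65 from [ 625.7 -209.3  165. ] 110.7 to [559.4  44.8 163. ] 130.2
6 rows; clock 30.75
[0, 0, -0.072, 0.29, 0.031, 0.002, 1]
[0, 0, -0.072, 0.288, 0.047, 0.002, 1]
[0, 0, -0.072, 0.285, 0.064, 0.002, 1]
[0, 0, -0.072, 0.281, 0.08, 0.002, 1]
[0, 0, -0.072, 0.276, 0.095, 0.002, 1]
[0, 0, -0.072, 0.27, 0.111, 0.002, 1]
```

{"name": "step_arm", "arguments": {"series": [[[0,0,-0.072,0.29,0.031,0.002,1],[0,0,-0.072,0.288,0.047,0.002,1],[0,0,-0.072,0.285,0.064,0.002,1],[0,0,-0.072,0.281,0.08,0.002,1],[0,0,-0.072,0.276,0.095,0.002,1],[0,0,-0.072,0.27,0.111,0.002,1],[0,0,0,0,0,0,1],[0,0,0,0,0,0,1],[0,0,0,0,0,0,1],[0,0,0,0,0,0,1]]]}}

```text
clock: 31.75
eef_pos: [559.4, 43.0, 161.7]
tool_rot: [-3.141, 0.0, 2.269]
force: [-0.4, -0.3, -0.7]
width: -0.1
gripper_force: 0.0
```

```bash
python3 -c "
from h import *
goto(4,40.2,-1,117,8)"
```

```text
q7 0.14 -> about 0.14 from [559.4  43.  161.7] 130.0 to [559.4  44.8 117. ] 130.2
1 rows; clock 31.75
[0, 0, -0.005, 0.009, 0.008, 0.298, 1]
```

{"name": "step_arm", "arguments": {"series": [[[0,0,0,0.005,0.004,0.149,1],[0,0,0,0.004,0.004,0.149,1],[0,0,0,0,0,0,1],[0,0,0,-0.018,0,0,1],[0,0,0,-0.018,0,0,1],[0,0,0,-0.017,0,0,1]]]}}

```text
clock: 32.35
eef_pos: [565.4, 40.1, 118.5]
tool_rot: [3.14, 0.001, 2.271]
force: [-0.4, 0.2, 0.0]
width: 0.2
gripper_force: 0.0
```

{"name": "step_arm", "arguments": {"series": [[[0,0,0.111,-0.019,0.0085,0,1],[0,0,0.111,-0.019,0.0085,0,1],[0,0,0.111,-0.019,0.0085,0,1],[0,0,0.111,-0.019,0.0085,0,1],[0,0,0.111,-0.019,0.0085,0,1],[0,0,0.111,-0.019,0.0085,0,1],[0,0,0.111,-0.019,0.0085,0,1]]]}}

```text
clock: 33.05
eef_pos: [581.6, 27.2, 118.3]
tool_rot: [3.14, -0.001, 1.658]
force: [0.4, 1.3, -1.4]
width: -0.0
gripper_force: 0.7
```

```bash
python3 -c "
from h import *
rel(4)"
```

```text
t 33.05 yaw 95.0 rel tool xy [18.6 32.9] F tool [1.3 0.5] z 118.3
```

{"name": "step_arm", "arguments": {"series": [[[0,0,0.067,-0.0115,0.005,0,1],[0,0,0.067,-0.0115,0.005,0,1],[0,0,0.067,-0.0115,0.005,0,1]]]}}

```text
clock: 33.35
eef_pos: [584.1, 21.8, 118.4]
tool_rot: [3.139, -0.001, 1.501]
force: [0.5, 0.8, -0.3]
width: 0.4
gripper_force: 0.4
```

{"name": "step_arm", "arguments": {"series": [[[0,0,0.067,-0.0115,0.005,0,1],[0,0,0.067,-0.0115,0.005,0,1],[0,0,0.067,-0.0115,0.005,0,1]]]}}

```text
clock: 33.65
eef_pos: [586.0, 17.1, 118.5]
tool_rot: [3.139, -0.003, 1.343]
force: [0.7, 4.6, -1.2]
width: -0.1
gripper_force: 2.5
```

{"name": "step_arm", "arguments": {"series": [[[0,0,0,-0.02,0,0,1],[0,0,0,-0.01,0,0,1],[0,0,0,0,0,0,1]]]}}

```text
clock: 33.95
eef_pos: [585.7, 16.7, 118.6]
tool_rot: [3.138, -0.007, 1.349]
force: [2.6, 8.0, -1.0]
width: 0.1
gripper_force: 4.4
```

```bash
python3 -c "
from h import *
rel(4)"
```

```text
t 33.95 yaw 77.3 rel tool xy [18.4 32.1] F tool [8.4 0.8] z 118.6
```

{"name": "step_arm", "arguments": {"series": [[[0,0,0,-0.018,0,0,1],[0,0,0,0,0,0,1]]]}}

```text
clock: 34.15
eef_pos: [585.7, 16.3, 118.8]
tool_rot: [3.137, -0.01, 1.351]
force: [2.1, 12.5, -2.2]
width: -0.1
gripper_force: 6.2
```

{"name": "step_arm", "arguments": {"series": [[[0,0,0,0.12,0,0,1],[0,0,0,0,0,-0.2,1],[0,0,0,0,0,-0.3,1],[0,0,0,-0.1,-0.25,-0.15,1],[0,0,0,0,-0.3,0,1],[0,0,0,0,-0.3,0,1],[0,0,0,0,-0.3,0,1],[0,0,0,0,0,0,1],[0,0,0,0,0,0,1]]]}}

```text
clock: 35.05
eef_pos: [415.8, 50.5, 215.9]
tool_rot: [3.139, -0.0, 1.347]
force: [0.7, -0.8, -0.8]
width: 0.1
gripper_force: 0.0
```

```bash
python3 -c "
from h import *
s=ctrl.read_state();print(s['eef_pos'],s['clock'])
p=ctrl.get_image('top')
overlay(p,(597,-81.5),-.295,(11,18+10,108,-13),'pics/ov5.png',(270,120,430,262),4)"
```

```text
[415.75745027  50.4756555  215.92675637] 35.05
1 [684.3 -34.9]
2 [ 643.6 -168.8]
3 [ 509.7 -128.1]
4 [550.4   5.8]
```

View pics/ov5.png

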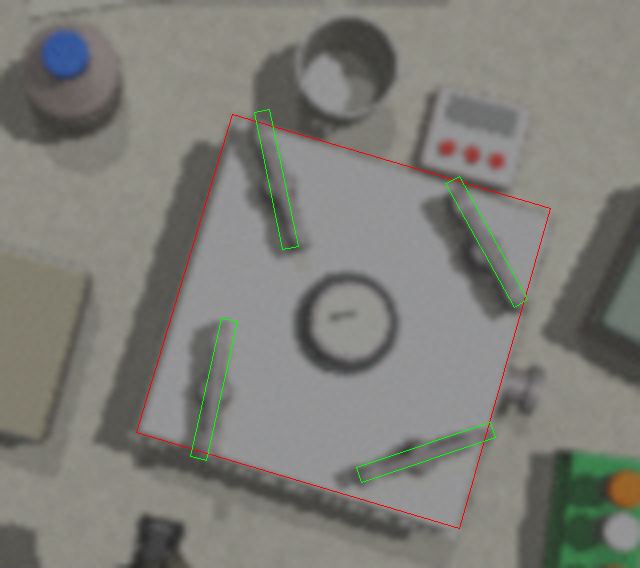

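All four wings stand at their felt stops, and the gauge, beaker, timer, boxes, rack and bottle have not moved. The gripper is clear, so I'm handing in.

```bash
python3 -c "
from cell import ctrl
print(ctrl.finish_job())"
```

```text
the job is handed in; nothing more can be done
None
```

I tightened all four wing screws in cross order (1, 3, 2, 4), about an eighth of a turn each, then again in that order until each met its firm stop; the highest force I read was about 14 N, nothing around the chamber appeared to move, and I handed the job in at about 35 s (no verdict was returned).

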